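# Turn the ribbon stand's hold-down arm round to its wide foot

## Task

A reel of wide ribbon has been loaded on the ribbon cutting stand, but the stand's hold-down arm still has its narrow foot on the rubber pad. Swing the keeper well clear, lift the arm off its pivot pin, turn it end for end and hang it back on the pin so that its wide foot rests flat on the pad, then swing the keeper fully back across the arm. Leave the other things on the desk where they are.

Things in the scene. Friction and masses are not known exactly. Their poses are not given: they have to be found in the camera images.
- stand: Ribbon cutting stand, fixed: grey base plate, top 16 mm above the desk, from x = -145 to +176 mm, y = +-44 mm. Origin at desk level below the middle of the pivot pin; +x along the base to the rubber pad, z up. Two steel cheeks (28 mm long in x, at y = +-16.5 to +-29.5 mm, tops z = 64 mm) carry the pin. Fixed pink reel across it at x = -110 (top z = 81), low tear bar at x = +168 (top z = 28).
- stand_pin (a point): Middle of the horizontal pivot pin: 10 mm diameter, along the stand's y between the cheeks (33 mm apart), axis 41 mm above the desk. The cheeks leave the arm 2.5 mm play at each side and keep it from being swung round on the stand.
- stand_pad (a point): Centre of the top of the black rubber pad (36 mm along the stand's x, 70 mm along y), 140 mm from the pin along the stand's +x, 24 mm above the desk.
- holddown: Loose hold-down arm, 0.17 to 0.35 kg: aluminium bar 200 x 28 x 16 mm, a foot under each end. Origin at the middle of the bar's underside (its balance point within 5 mm), +x to the wide foot, z up. Under the bar at x = +40 and -40 mm are pivot notches, open downwards: 13 mm wide in x, roof at z = 0, walls down to z = -14 mm with flared mouths. Starts fitted with its +x away from the pad.
- holddown_grip (a point): Middle of the bar at its dark band, mid-height (8 mm above holddown); bar 28 mm wide, both sides free for fingers, base plate 38 mm below. When fitted properly the bar is level along the stand's x, holddown 40 mm from the pin towards the pad and 46 mm above the desk: the notch farther from the pad sits on the pin and the arm's weight holds the foot on the pad.
- holddown_wide_foot (a point): Centre of the sole of the wide foot (22 mm along the arm, 50 mm across), at x = +100, z = -22 mm of holddown.
- holddown_narrow_foot (a point): Centre of the sole of the narrow foot (22 mm along the arm, 14 mm across), at x = -100, z = -22 mm of holddown.
- keeper (a joint): Keeper angle, rad: a steel turn button (14 wide, 6 thick) on the cheek at the stand's +y, turning about a vertical axis. 0 = fully closed, across the arm towards the stand's -y, 3.5 mm above the bar. Opens clockwise from above, its knob passing over the reel side, to a stop at 2.2; past 1.9 it is well clear of arm and feet. About 1 N at the knob; stays where left.
- keeper_knob (a point): Middle of the grip of the keeper's upright black knob: 14 mm diameter, 46 mm from the hinge axis; this point 85.5 mm and the knob's top 98.5 mm above the desk, the keeper bar's top 71.5 mm.
- keeper_hinge (a point): On the keeper's vertical turning axis, at the stand's x = 0, y = +24 mm; the keeper's underside, 65.5 mm above the desk.
- tape_measure: Yellow pocket tape measure 66 x 66 x 32 mm beside the stand, origin at the centre of its underside. Leave it alone.
- glitter_tin: Flat round tin 62 mm across, 22 mm high beside the stand, origin at the centre of its underside. Leave it alone.
- ribbon_teal: Upright spool 44 mm across, 90 mm high, behind the stand. Leave it alone.
- scissors: Scissors 87 x 199 mm lying on the desk right of the stand. Leave them alone.
- stapler: Desk stapler 150 x 36 x 43 mm on the desk right of the stand. Leave it alone.

How it is judged (in metres and radians):
On the way, in this order (a step that is already met when the one before it is completed fails the run):
1. the keeper is swung open, clear of the arm (past 1.6 rad) (value of joint keeper above 1.6 rad), for 0.2 s.
2. the arm is lifted clear of the pin (its underside more than 70 mm above the desk) (height (world z) of holddown above 0.07 m), for 0.1 s.
3. the arm is back on the pin the other way round, its wide foot on the pad (distance between holddown_wide_foot and stand_pad below 0.008 m and z of holddown in the frame of stand below 0.049 m and angle between the x axis of holddown and the x axis of stand, either way round below 0.08 rad), for 0.2 s.
At the end, for the whole second after the job is handed in: The arm is seated on the pin, level within 0.05 rad and in line with the stand within 0.08 rad, the sole of its wide foot within 8 mm of the centre of the pad, its underside no more than 3 mm above its seated height; the keeper is closed to within 0.2 rad; all at rest (all of step 3 and angle between holddown's own z axis and vertical below 0.05 rad and value of joint keeper below 0.2 rad and linear speed of holddown below 0.02 m/s and velocity of joint keeper below 0.1 rad/s); the robot touches nothing.
It fails at once if a bystander is pushed more than 30 mm from its place (distance of any of tape_measure, glitter_tin, ribbon_teal, scissors, stapler from where it was at the start of the episode above 0.03 m).
It also fails if it takes over 72 s, if anything falls off the work surface, if the arm or the gripper's body presses on something with over 40 N, if the wrist force passes 120 N, or if a joint passes its speed limit or range.

## Robot

A 6-joint arm with a two-finger parallel gripper is mounted at the origin on a cart in front of the work surface, level with it; the furniture and walls round the work are solid. World frame = base frame: x ahead of the robot, y to its left, z up, the work surface at z = 0. Lengths are in mm, angles in degrees, forces in N, time in s.
With the tool pointing down it reaches from about 300 to 850 mm from the base axis. Payload 4.2 kg.
Tool frame: the origin (TCP) lies at the very end of the fingers, on their centre line; the grasp point (between the pads) lies 19 mm behind it (env.grasp_offset is the distance from the TCP to the grasp point, in mm); z points along the fingers, y is the line along which they close (so a half turn about z gives the same grasp; the last joint's range is limited). The gripper opens to 91 mm and grips with 3 to 60 N. Pads are 32 mm wide; open, the fingers measure 118 mm over their backs; the gripper's body (76 mm by 178 mm) begins 60 mm behind the grasp point.
Start: joints at [-70.76, 18.312, 89.639, -0, 72.044, -1.146], TCP at [200.3, -539.002, 213.976] pointing down, gripper open.
Joint ranges: [-177.97, 177.97], [-48.28, 115.42], [12.27, 149.76], [-77.06, 257.06], [2.81, 150.46], [-146.56, 146.56]. Speed limits (degrees/s): [147.25, 147.25, 180, 180, 180, 180].

## Interface

Orientations are given as [roll, pitch, yaw] about the fixed x, y, z axes, in that order (R = Rz(yaw) Ry(pitch) Rx(roll)).
In Python, from workcell import env, eyes gives the robot as it stands.
- The arm moves only by the tool send_rows, never from a script. Its arguments are lists of equal length, an entry for each row: "grip": the opening, from -1 (shut) to 1 (fully open), so that 0 is half open; "xyz": the shift along the world's x, y, z in m, a list of three; "yaw": the turn about the world's z in degrees. A call has 1 to 8 rows; each row is the pose to reach, as a shift and turn from the pose commanded when the call began; what a row does not reach only later rows make up. A row lasts 1/12 s, in which the tool goes at most 41.7 mm and 7.16 degrees, less where a joint would pass 70% of its speed; a pose out of reach is approached as far as the arm can. A call with a gripper value outside its range is refused whole. The fingers move at their own pace and stop on an object; "grip_force" is the grip in N (left out, the last holds). Time passes only in rows, so rows that repeat a pose let the fingers close. It gives the time, the measured TCP pose, the force, the opening and the grip force at its end, in the units of the state.
- env.state(): the state, without advancing time (a new reading comes with each control period).
- eyes.grab_frame(name): name is "side" or "top"; returns a dict with "frame" (420x560x3 uint8, red, green, blue), "fx", "fy", "cx", "cy" (pixels), "pose" (4x4, takes a point from camera to world coordinates). Camera axes: x right, y down, z forward; pixel columns grow to the right and rows downward; lengths in mm; the calibration is good to about 2 mm. A picture is of the moment at which its call begins. There is no depth.
- env.job_done(): hands the job in; it is judged then, once.
The state is a dict: "time_s": time; "qpos": joint angles; "qvel": joint speeds; "effort": joint torques, N m; "ee_pos": TCP position; "ee_rot": TCP orientation; "force": force on the tool from outside, world axes, zero at the start; "torque": the same for the moment, N m; "gripper_width": finger opening in mm; "gripper_force": force on a finger pad.
Only numpy, scipy, OpenCV 4.12 (cv2) and the standard library are available. Lean on these libraries where they do the work, as an engineer would, in place of code of your own. Each camera call takes 0.05 s, during which the arm holds its last target. There are 200 camera calls.

## Working session

There is one attempt and no reset: what is moved stays moved. The work goes in short steps, Python scripts to look and compute and a tool call to move; the robot and the scene stay as the last step left them, time stands still between calls to the robot, and variables do not carry over. Pictures are saved under pics/ and viewed, at most 10 in all, crops included, and the job is handed in when it is done.

Besides the shell and the picture viewer there is one more tool, called after ">>>" as name(argument=value, ...) on one line, values as JSON. send_rows: Moves the arm, as the interface text tells. Its arguments: {"type":"object","properties":{"grip":{"type":"array"},"xyz":{"type":"array"},"yaw":{"type":"array"},"grip_force":{"type":"number"}},"required":["grip","xyz","yaw"]}

```bash
mkdir -p pics; ls
python3 - <<'E'
from workcell import env, eyes
import cv2,numpy as np
for n in("top","side"):
    f=eyes.grab_frame(n); cv2.imwrite(f"pics/{n}0.png",cv2.resize(f["frame"][:,:,::-1],None,fx=1.42,fy=1.42,interpolation=cv2.INTER_CUBIC))
    print(n,f["fx"],f["fy"],f["cx"],f["cy"],np.round(f["pose"],4).tolist())
print(env.state())
E
```

```text
pics
top 391.2587655592855 391.2587655592855 281.9365264625839 203.40856834780647 [[-0.011, -0.9941, 0.1082, 441.7626], [-0.9999, 0.011, -0.0005, 89.1], [-0.0007, -0.1082, -0.9941, 1087.2094], [0.0, 0.0, 0.0, 1.0]]
side 386.88990516912276 386.88990516912276 274.9625049701546 205.126808875414 [[-0.9732, -0.1415, 0.1813, 360.3485], [-0.2298, 0.6315, -0.7405, 796.5956], [-0.0098, -0.7624, -0.6471, 716.5307], [0.0, 0.0, 0.0, 1.0]]
{'time_s': 0.1, 'qpos': array([-7.07595801e+01,  1.83461424e+01,  8.96998456e+01, -1.03248374e-03,
        7.20430255e+01, -1.14562336e+00]), 'qvel': array([ 0.01139602, -0.07275559, -0.13869448, -0.03434484,  0.02066777,
        0.05477667]), 'effort': array([ 8.06920798e-05, -4.13330233e+01, -2.32509917e+01,  7.28945131e-02,
        4.22614056e-02, -6.41933661e-05]), 'ee_pos': array([ 200.14648167, -538.5590998 ,  213.21984107]), 'ee_rot': array([-1.79910985e+02, -7.98197461e-04,  2.03863618e+01]), 'force': array([ 0.12275153,  0.91204552, -0.4669064 ]), 'torque': array([ 0.00785357,  0.01282583, -0.00906298]), 'gripper_force': 0.0, 'gripper_width': 91.46413979678209}
```

View pics/top0.png

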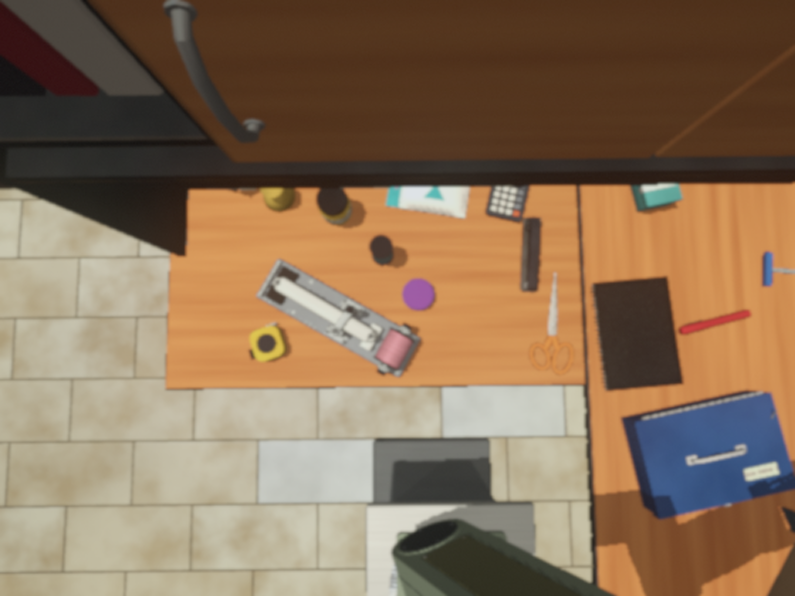

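View pics/side0.png

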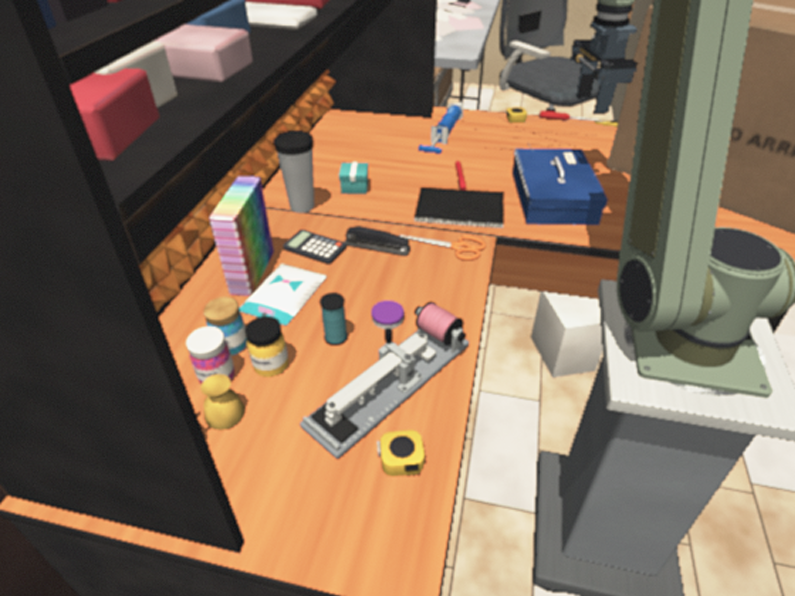

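The top view shows the stand with its pad end at about (285,275) and its reel at (395,348), the tin at (418,294) and the tape at (267,343). Next I'll enlarge the stand in both views.

```bash
cat > h.py <<'E'
from workcell import env, eyes
import cv2,numpy as np
def crop(n,x0,y0,w,h,s,name):
    f=eyes.grab_frame(n); c=f["frame"][y0:y0+h,x0:x0+w,::-1]
    c=cv2.resize(c,None,fx=s,fy=s,interpolation=cv2.INTER_CUBIC)
    for i in range(0,w,10): cv2.putText(c,str(x0+i),(i*s,8),0,.3,(0,255,255)); cv2.line(c,(i*s,8),(i*s,14),(0,255,255))
    for i in range(0,h,10): cv2.putText(c,str(y0+i),(0,i*s+3),0,.3,(0,255,255)); cv2.line(c,(20,i*s),(26,i*s),(0,255,255))
    cv2.imwrite(f"pics/{name}.png",c)
def world(n,u,v,z):
    f=eyes.grab_frame(n);P=f["pose"];d=P[:3,:3]@np.array([(u-f["cx"])/f["fx"],(v-f["cy"])/f["fy"],1]);o=P[:3,3]
    return o+d*(z-o[2])/d[2]
def pix(n,X):
    f=eyes.grab_frame(n);P=f["pose"];p=P[:3,:3].T@(np.array(X,float)-P[:3,3]);return np.array([f["fx"]*p[0]/p[2]+f["cx"],f["fy"]*p[1]/p[2]+f["cy"]])
E
python3 -c "
from h import *
crop('top',170,175,132,98,6,'t1'); crop('side',205,205,132,118,5,'s1')"
```

```text
(no output)
```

View pics/t1.png

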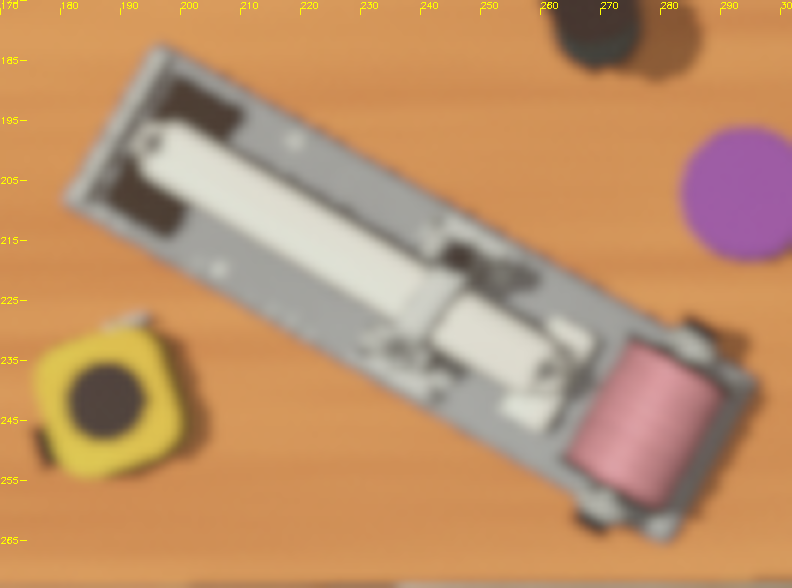

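View pics/s1.png

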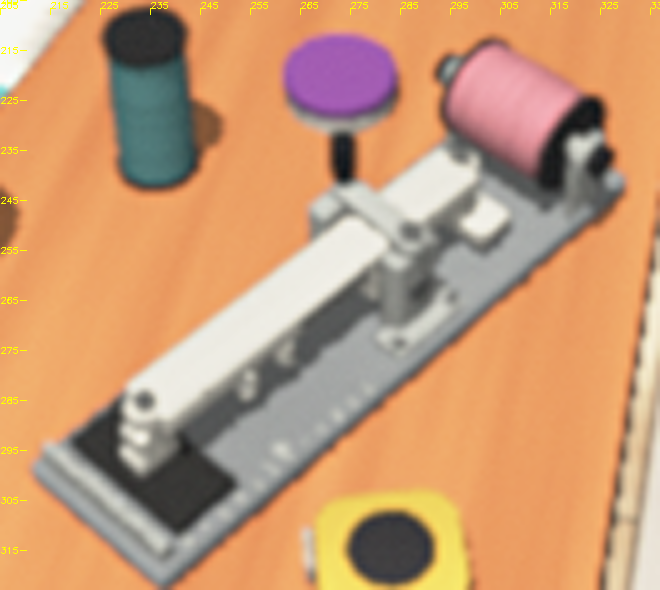

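Top view: base corners are at px (197.0,182.3), (180.8,208.3), (296.2,238.3) and (280.8,265.5). The knob is about (246.5,217) and the hinge is at the lower cheek, on the tape side. In the side view the knob top is about (273.5,232) and its base (273.5,241).

```bash
cat > fit.py <<'E'
from h import *
from scipy.optimize import least_squares
L=np.array([[176,-44,16],[176,44,16],[-145,-44,16],[-145,44,16]],float)
U=[(197,182.3),(180.8,208.3),(296.2,238.3),(280.8,265.5)]
W=np.array([world('top',*u,16) for u in U])
def T(p,X): 
    c,s=np.cos(p[2]),np.sin(p[2]); X=np.atleast_2d(X); return np.c_[p[0]+c*X[:,0]-s*X[:,1],p[1]+s*X[:,0]+c*X[:,1],X[:,2]]
r=least_squares(lambda p:(T(p,L)-W)[:,:2].ravel(),[400,100,1.0])
if __name__=="__main__":
    p=r.x; print(p[:2].round(1),np.degrees(p[2]).round(2),r.fun.round(1))
    for n,X in dict(pin=[0,0,41],pad=[140,0,24],hinge=[0,24,65.5],knobtop=[0,-22,98.5],knobgrip=[0,-22,85.5],grip=[40,0,54],c1=[176,-44,16],c2=[176,44,16],c3=[-145,44,16],armpadend=[140,0,62]).items():
        w=T(p,X)[0]; print(n,w.round(1),'top',pix('top',w).round(1),'side',pix('side',w).round(1))
    w=world('top',293.5,207,22); print('tin',w.round(1)); print('tape',world('top',188,242,32).round(1),'spool',world('top',269,178,90).round(1))
E
python3 fit.py
```

```text
[497.  195.2] 59.87 [ 3.6  2.1 -0.6  2.6  0.1 -3.  -3.1 -1.6]
pin [497.  195.2  41. ] top [242.3 225.6] side [280.  254.5]
pad [567.3 316.2  24. ] top [198.7 200.8] side [236.2 294.9]
hinge [476.3 207.2  65.5] top [236.7 233.2] side [287.7 252.6]
knobtop [516.1 184.1  98.5] top [244.4 216.9] side [272.9 232.5]
knobgrip [516.1 184.1  85.5] top [244.8 217.3] side [272.9 236.5]
grip [517.1 229.8  54. ] top [228.7 217.9] side [268.  260.3]
c1 [623.4 325.3  16. ] top [196.3 181. ] side [210.8 295.8]
c2 [547.3 369.5  16. ] top [179.9 208.5] side [237.9 319.7]
c3 [386.2  91.8  16. ] top [281.4 266.7] side [331.7 238.8]
armpadend [567.3 316.2  62. ] top [195.6 199.1] side [234.9 283.9]
tin [547.5  57.   22. ]
tape [455.2 341.9  32. ] spool [616.7 121.3  90. ]
```

```bash
cat > fit2.py <<'E'
from fit import *
obs=[('top',(197,182.3),L[0]),('top',(180.8,208.3),L[1]),('top',(296.2,238.3),L[2]),('top',(280.8,265.5),L[3]),
('top',(195,198.7),[140,0,62]),('top',(260.8,236.7),[-60,0,62]),
('side',(237,322),L[1]),('side',(212,299),L[0]),('side',(329.4,242),L[3]),('side',(234,285),[140,0,62]),('side',(297.4,235),[-60,0,62]),('side',(273.5,232.5),[0,-22,98.5])]
fr={n:eyes.grab_frame(n) for n in('top','side')}
def px(n,X):
    f=fr[n];P=f["pose"];q=P[:3,:3].T@(X-P[:3,3]);return np.array([f["fx"]*q[0]/q[2]+f["cx"],f["fy"]*q[1]/q[2]+f["cy"]])
g=least_squares(lambda p:np.ravel([px(n,T(p,X)[0])-u for n,u,X in obs]),r.x,loss='soft_l1')
q=g.x
if __name__=="__main__":
    print(q[:2].round(1),np.degrees(q[2]).round(2)); print(np.array([px(n,T(q,X)[0])-u for n,u,X in obs]).round(1).tolist())
    for a in np.arange(0,2.21,.2):
        th=-np.pi/2-a; print(a.round(1),T(q,[46*np.cos(th),24+46*np.sin(th),85.5])[0].round(1))
    for n,X in dict(hinge=[0,24,65],grip=[40,0,54],pad=[140,0,24]).items(): print(n,T(q,X)[0].round(1))
E
python3 fit2.py
```

```text
[497.1 197.3] 59.95
[[-1.6, -1.2], [-1.7, 0.3], [0.4, -0.1], [-0.1, 1.1], [-0.2, 0.5], [-0.2, -0.2], [0.7, -1.4], [-1.5, -2.4], [2.1, -2.7], [0.6, -0.2], [-0.6, 0.5], [-0.9, 0.6]]
0.0 [516.1 186.2  85.5]
0.2 [510.7 178.8  85.5]
0.4 [504.  172.5  85.5]
0.6 [496.1 167.8  85.5]
0.8 [487.5 164.7  85.5]
1.0 [478.4 163.3  85.5]
1.2 [469.2 163.8  85.5]
1.4 [460.4 166.1  85.5]
1.6 [452.1 170.1  85.5]
1.8 [444.8 175.7  85.5]
2.0 [438.8 182.6  85.5]
2.2 [434.2 190.6  85.5]
hinge [476.3 209.3  65. ]
grip [517.1 231.9  54. ]
pad [567.2 318.4  24. ]
```

>>> send_rows(grip=[1,1,1,1,1,1,1,1], xyz=[[0.016,0.036,0],[0.032,0.072,0],[0.048,0.108,0],[0.064,0.144,0],[0.08,0.18,0],[0.096,0.216,0],[0.11,0.25,0],[0.12,0.28,0]], yaw=[4,8,12,16,20,24,28,32])

```text
time_s: 2.52
ee_pos: [320.9, -256.9, 214.2]
ee_rot: [180.0, -0.0, 52.6]
force: [-0.0, -0.5, -0.3]
gripper_width: 91.1
gripper_force: 0.0
```

>>> send_rows(grip=[1,1,1,1,1,1,1,1], xyz=[[0.016,0.036,0],[0.032,0.072,0],[0.048,0.108,0],[0.064,0.144,0],[0.08,0.18,0],[0.096,0.216,0],[0.11,0.25,0],[0.12,0.28,0]], yaw=[4,8,12,16,20,24,28,32])

```text
time_s: 3.18
ee_pos: [441.2, 23.4, 214.2]
ee_rot: [179.9, -0.0, 84.7]
force: [-0.1, 0.1, -0.3]
gripper_width: 91.0
gripper_force: 0.0
```

>>> send_rows(grip=[1,1,1,1,1,1,1,1], xyz=[[0.015,0.033,-0.01],[0.03,0.066,-0.03],[0.045,0.099,-0.05],[0.06,0.132,-0.07],[0.075,0.163,-0.09],[0.075,0.163,-0.094],[0.075,0.163,-0.094],[0.075,0.163,-0.094]], yaw=[0,0,0,0,0,0,0,0])

```text
time_s: 3.85
ee_pos: [514.8, 183.6, 119.8]
ee_rot: [-179.9, 0.1, 84.4]
force: [0.2, -0.5, 0.4]
gripper_width: 91.2
gripper_force: 0.0
```

```bash
python3 -c "
from h import *
crop('side',215,180,120,90,6,'s2')
print(pix('side',[516,186,120]),pix('side',[516,186,98.5]))"
```

```text
[272.56762645 226.18542835] [272.69768668 233.05620198]
```

View pics/s2.png

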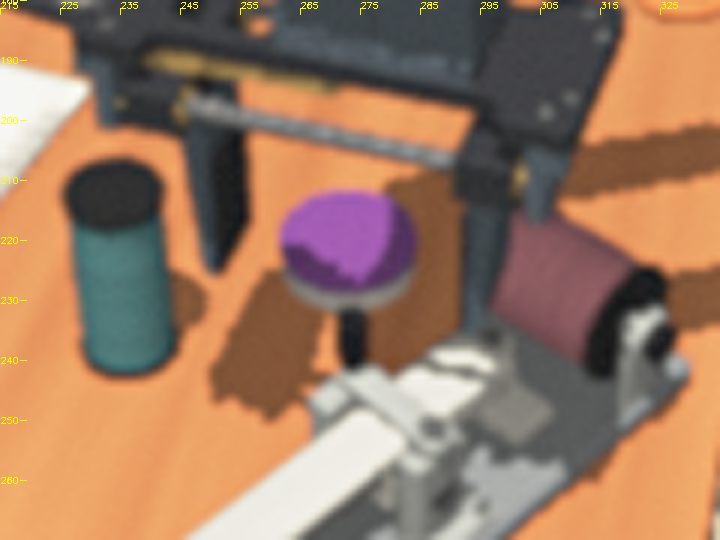

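The knob (273.5,232) stands midway between the fingertips (251,225) and (295,235), so I'll go down and grip it.

>>> send_rows(grip=[1,1,-0.5,-1,-1,-1,-1,-1], xyz=[[0,0.002,-0.02],[0,0.002,-0.041],[0,0.002,-0.041],[0,0.002,-0.041],[0,0.002,-0.041],[0,0.002,-0.041],[0,0.002,-0.041],[0,0.002,-0.041]], yaw=[0,0,0,0,0,0,0,0], grip_force=12)

```text
time_s: 4.67
ee_pos: [515.8, 186.1, 79.9]
ee_rot: [179.9, -0.0, 84.4]
force: [-0.8, 0.1, -0.6]
gripper_width: 54.0
gripper_force: 0.0
```

>>> send_rows(grip=[-1,-1,-1,-1,-1,-1,-1,-1], xyz=[[0,0,0],[0,0,0],[0,0,0],[0,0,0],[0,0,0],[0,0,0],[0,0,0],[0,0,0]], yaw=[0,0,0,0,0,0,0,0])

```text
time_s: 5.33
ee_pos: [515.9, 185.9, 79.0]
ee_rot: [179.9, -0.0, 84.4]
force: [2.2, -0.8, -1.3]
gripper_width: 13.6
gripper_force: 12.0
```

>>> send_rows(grip=[-1,-1,-1,-1,-1,-1,-1,-1], xyz=[[-0.0025,-0.004,0],[-0.0054,-0.0074,0],[-0.0085,-0.0108,0],[-0.0121,-0.0137,0],[-0.016,-0.0162,0],[-0.02,-0.0184,0],[-0.0242,-0.0201,0],[-0.0286,-0.0215,0]], yaw=[-2,-4,-6,-8,-10,-12,-14,-16])

```text
time_s: 6.0
ee_pos: [487.6, 164.8, 79.0]
ee_rot: [179.9, -0.1, 68.2]
force: [3.0, 1.6, -3.2]
gripper_width: 13.4
gripper_force: 12.0
```

>>> send_rows(grip=[-1,-1,-1,-1,-1,-1,-1,-1], xyz=[[-0.0045,-0.0009,0],[-0.0091,-0.0014,0],[-0.0137,-0.0014,0],[-0.0183,-0.0009,0],[-0.0228,0.0001,0],[-0.0271,0.0014,0],[-0.0313,0.0032,0],[-0.0354,0.0054,0]], yaw=[-2,-4,-6,-8,-10,-12,-14,-16])

```text
time_s: 6.67
ee_pos: [451.0, 168.7, 78.9]
ee_rot: [179.9, 0.1, 52.3]
force: [1.4, -4.9, -0.1]
gripper_width: 13.9
gripper_force: 12.0
```

>>> send_rows(grip=[-1,-1,-1,-1,-1,-1,-1,-1], xyz=[[-0.0038,0.0026,0],[-0.0073,0.0056,0],[-0.0105,0.0089,0],[-0.0133,0.0125,0],[-0.015,0.0148,0],[-0.0163,0.017,0],[-0.0163,0.017,0],[-0.0163,0.017,0]], yaw=[-2,-4,-6,-8,-8,-8,-8,-8])

```text
time_s: 7.33
ee_pos: [434.3, 186.8, 78.8]
ee_rot: [-180.0, 0.1, 44.4]
force: [-2.0, -2.4, 0.8]
gripper_width: 13.5
gripper_force: 12.0
```

>>> send_rows(grip=[0.2,0.2,0.2,0.2,1,1,1,1], xyz=[[0,0,0],[0,0,0],[0,0,0],[0,0,0],[0,0,0.04],[0,0,0.06],[0.03,0.02,0.06],[0.06,0.04,0.06]], yaw=[0,0,0,0,0,0,5,11])

```text
time_s: 8.0
ee_pos: [496.0, 227.4, 141.4]
ee_rot: [179.9, -0.2, 55.6]
force: [1.5, 0.4, 1.0]
gripper_width: 64.2
gripper_force: 0.0
```

>>> send_rows(grip=[1,1,1,1,1,1], xyz=[[0.023,0.005,0],[0.023,0.005,0],[0.023,0.005,0],[0.023,0.005,0],[0.023,0.005,0],[0.023,0.005,0]], yaw=[5,5,5,5,5,5])

```text
time_s: 8.5
ee_pos: [517.0, 231.5, 139.0]
ee_rot: [-180.0, 0.0, 60.4]
force: [-0.6, 0.0, -0.7]
gripper_width: 91.0
gripper_force: 0.0
```

```bash
python3 -c "
from h import *
crop('side',215,180,120,110,5,'s3');print(env.state()['ee_pos'],env.state()['ee_rot'],env.state()['gripper_width'])"
```

```text
[517.17705474 231.55557686 139.13742735] [-1.79990823e+02  1.23253105e-02  6.03660675e+01] 91.298797867432
```

View pics/s3.png

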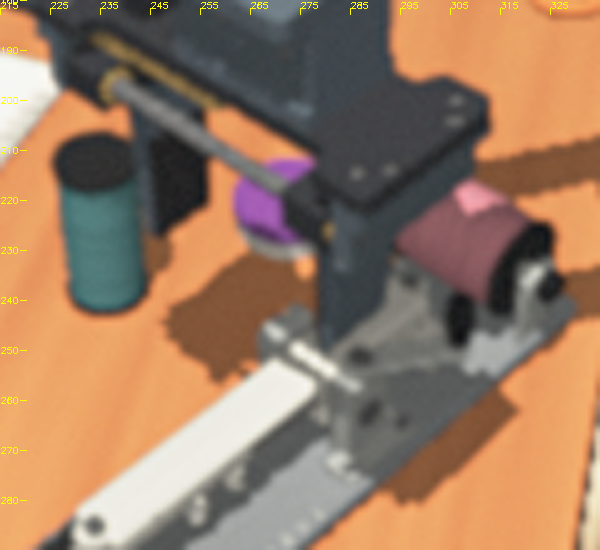

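The knob is now at (307,244), beyond the cheek and clear of the arm. Next I'll go down on the bar.

>>> send_rows(grip=[1,1,1,1,1,1,0,-1], xyz=[[0,0,-0.03],[0,0,-0.06],[0,0,-0.085],[0,0,-0.1],[0,0,-0.104],[0,0,-0.104],[0,0,-0.104],[0,0,-0.104]], yaw=[0,0,0,0,0,0,0,0], grip_force=20)

```text
time_s: 9.22
ee_pos: [519.0, 232.3, 36.5]
ee_rot: [179.9, -0.1, 60.4]
force: [0.8, -0.3, 0.1]
gripper_width: 80.7
gripper_force: 0.0
```

>>> send_rows(grip=[-1,-1,-1,-1,-1,-1,-1,-1], xyz=[[0,0,0],[0,0,0],[0,0,0],[0,0,0],[0,0,0],[0,0,0],[0,0,0],[0,0,0]], yaw=[0,0,0,0,0,0,0,0])

```text
time_s: 9.88
ee_pos: [518.0, 231.8, 35.0]
ee_rot: [180.0, 0.0, 60.4]
force: [-0.8, -0.5, 0.0]
gripper_width: 28.0
gripper_force: 20.0
```

>>> send_rows(grip=[-1,-1,-1,-1,-1,-1,-1,-1], xyz=[[0,0,0],[0,0,0.006],[0,0,0.014],[0,0,0.024],[0,0,0.044],[0,0,0.069],[0,0,0.095],[0,0,0.11]], yaw=[0,0,0,0,0,0,0,0], grip_force=40)

```text
time_s: 10.55
ee_pos: [519.0, 232.5, 148.8]
ee_rot: [179.8, -0.2, 60.4]
force: [0.6, -0.2, -2.1]
gripper_width: 28.1
gripper_force: 39.9
```

>>> send_rows(grip=[-1,-1,-1,-1,-1,-1,-1,-1], xyz=[[0,0,0],[0,0,0],[0,0,0],[0,0,0],[0,0,0],[0,0,0],[0,0,0],[0,0,0]], yaw=[3,8,14,20,26,32,38,44])

```text
time_s: 11.22
ee_pos: [517.8, 231.9, 145.9]
ee_rot: [180.0, -0.0, 104.7]
force: [0.3, -0.1, -1.8]
gripper_width: 27.8
gripper_force: 39.9
```

>>> send_rows(grip=[-1,-1,-1,-1,-1,-1,-1,-1], xyz=[[0,0,0],[0,0,0],[0,0,0],[0,0,0],[0,0,0],[0,0,0],[0,0,0],[0,0,0]], yaw=[6,12,18,24,30,36,42,48])

```text
time_s: 11.88
ee_pos: [517.8, 231.9, 145.9]
ee_rot: [180.0, 0.0, 152.7]
force: [-0.1, -1.1, -1.9]
gripper_width: 28.0
gripper_force: 39.9
```

>>> send_rows(grip=[-1,-1,-1,-1,-1,-1,-1,-1], xyz=[[0,0,0],[0,0,0],[0,0,0],[0,0,0],[0,0,0],[0,0,0],[0,0,0],[0,0,0]], yaw=[6,12,18,24,30,36,42,48])

```text
time_s: 12.55
ee_pos: [517.8, 231.9, 145.9]
ee_rot: [180.0, 0.0, -159.3]
force: [1.0, -0.1, -2.9]
gripper_width: 27.7
gripper_force: 39.9
```

>>> send_rows(grip=[-1,-1,-1,-1,-1,-1,-1,-1], xyz=[[0,0,0],[0,0,0],[0,0,0],[0,0,0],[0,0,0],[0,0,0],[0,0,0],[0,0,0]], yaw=[6,12,18,24,30,36,40,40])

```text
time_s: 13.22
ee_pos: [517.9, 232.0, 145.9]
ee_rot: [-180.0, 0.0, -119.6]
force: [-0.6, -1.0, -2.8]
gripper_width: 28.0
gripper_force: 39.9
```

```bash
python3 -c "
from h import *
crop('side',210,190,130,120,5,'s4');crop('top',170,175,132,98,6,'t4')
import numpy as np
s=env.state();print(s['ee_pos'],s['ee_rot'],s['gripper_width'],s['force'],s['torque'])
c,q=np.cos(np.radians(60)),np.sin(np.radians(60))
z=s['ee_pos'][2]+19+8
for d in(100,-100): print(d,pix('side',[s['ee_pos'][0]+c*d,s['ee_pos'][1]+q*d,z]),pix('top',[s['ee_pos'][0]+c*d,s['ee_pos'][1]+q*d,z]))"
```

```text
[517.91450945 231.94053636 145.59318057] [-1.79995858e+02  2.64119490e-02 -1.19726190e+02] 27.634446906689213 [ 0.0047071   0.17984328 -2.54227593] [ 0.17255495 -0.0438727   0.01077809]
100 [229.77498918 248.52912887] [184.33125403 193.27416672]
-100 [297.73968707 199.77373085] [257.95441906 234.9797776 ]
```

View pics/s4.png

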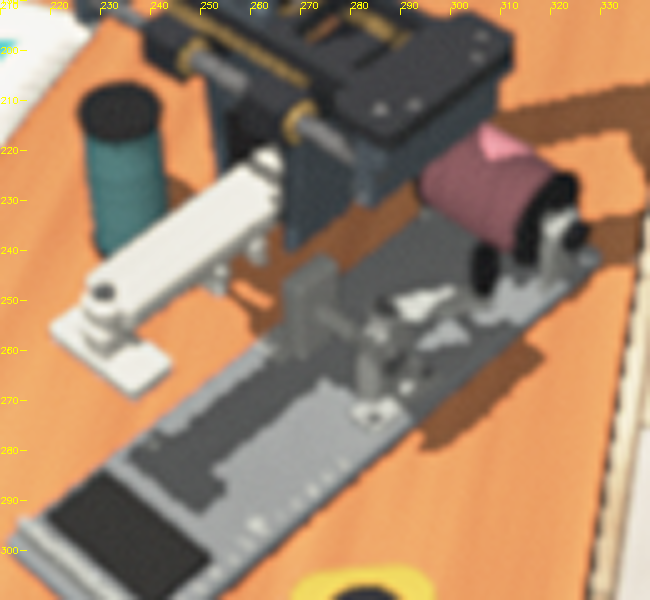

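Wide foot bolt is at (230.4,248), predicted (229.8,248.5), so the grip is centred to about 1 mm. I'll lower quickly to just above the pin, then slowly.

>>> send_rows(grip=[-1,-1,-1,-1,-1,-1,-1,-1], xyz=[[0,0,-0.015],[0,0,-0.035],[0,0,-0.055],[0,0,-0.072],[0,0,-0.082],[0,0,-0.087],[0,0,-0.087],[0,0,-0.087]], yaw=[-0.2,-0.4,-0.4,-0.4,-0.4,-0.4,-0.4,-0.4])

```text
time_s: 14.18
ee_pos: [518.5, 232.1, 58.5]
ee_rot: [-180.0, 0.0, -120.0]
force: [0.7, 0.6, -2.8]
gripper_width: 27.9
gripper_force: 39.9
```

>>> send_rows(grip=[-1,-1,-1,-1,-1,-1,-1,-1], xyz=[[0,0,-0.003],[0,0,-0.006],[0,0,-0.008],[0,0,-0.01],[0,0,-0.012],[0,0,-0.014],[0,0,-0.014],[0,0,-0.014]], yaw=[0,0,0,0,0,0,0,0])

```text
time_s: 14.85
ee_pos: [518.0, 231.9, 43.8]
ee_rot: [180.0, -0.0, -120.0]
force: [-0.4, -0.0, -2.6]
gripper_width: 28.0
gripper_force: 39.9
```

>>> send_rows(grip=[-1,-1,-1,-1,-1,-1,-1,-1], xyz=[[0,0,-0.002],[0,0,-0.004],[0,0,-0.006],[0,0,-0.007],[0,0,-0.008],[0,0,-0.0085],[0,0,-0.0085],[0,0,-0.0085]], yaw=[0,0,0,0,0,0,0,0])

```text
time_s: 15.52
ee_pos: [518.8, 232.6, 35.8]
ee_rot: [-179.9, 0.1, -120.0]
force: [3.0, 5.1, -1.4]
gripper_width: 27.6
gripper_force: 39.9
```

>>> send_rows(grip=[-1,-1,-1,-1,-1,-1], xyz=[[0.0005,0.001,0],[0.0005,0.001,-0.0005],[0.0005,0.001,-0.001],[0.0005,0.001,-0.001],[0.0005,0.001,-0.001],[0.0005,0.001,-0.001]], yaw=[0,0,0,0,0,0], grip_force=15)

```text
time_s: 16.02
ee_pos: [518.5, 232.8, 34.9]
ee_rot: [-180.0, 0.0, -120.0]
force: [0.6, 0.9, 5.7]
gripper_width: 27.9
gripper_force: 15.0
```

>>> send_rows(grip=[-0.2,0.2,0.5,0.8,1,1,1,1], xyz=[[0,0,0],[0,0,0],[0,0,0],[0,0,0],[0,0,0],[0,0,0],[0,0,0.02],[0,0,0.05]], yaw=[0,0,0,0,0,0,0,0])

```text
time_s: 16.68
ee_pos: [516.2, 231.9, 82.2]
ee_rot: [179.7, -0.4, -120.0]
force: [0.1, 0.5, 0.6]
gripper_width: 78.1
gripper_force: 0.0
```

>>> send_rows(grip=[1,1,1,1,1,1,1,1], xyz=[[0,0,0.035],[0,0,0.056],[-0.028,-0.015,0.056],[-0.056,-0.031,0.056],[-0.084,-0.046,0.056],[-0.084,-0.046,0.056],[-0.084,-0.046,0.056],[-0.084,-0.046,0.056]], yaw=[0,0,-5,-10,-15,-15,-15,-15])

```text
time_s: 17.35
ee_pos: [435.4, 187.2, 140.9]
ee_rot: [-180.0, 0.1, -135.0]
force: [1.0, -0.4, -0.2]
gripper_width: 91.3
gripper_force: 0.0
```

```bash
python3 -c "
from h import *
crop('side',210,190,130,120,5,'s5')
s=env.state();print(s['ee_pos'],s['ee_rot'],s['gripper_width'])
from fit import T
for X in([140,0,62],[140,25,24],[140,-25,24]): print(pix('side',T([497.1,197.3,np.radians(59.95)],X)[0]))"
```

```text
[435.73771564 187.43651927 140.84424285] [-1.79963292e+02  9.68143096e-02 -1.34978416e+02] 90.83001998586134
[234.58388017 284.77093145]
[243.82582673 302.36736203]
[228.29258024 289.4091531 ]
```

View pics/s5.png

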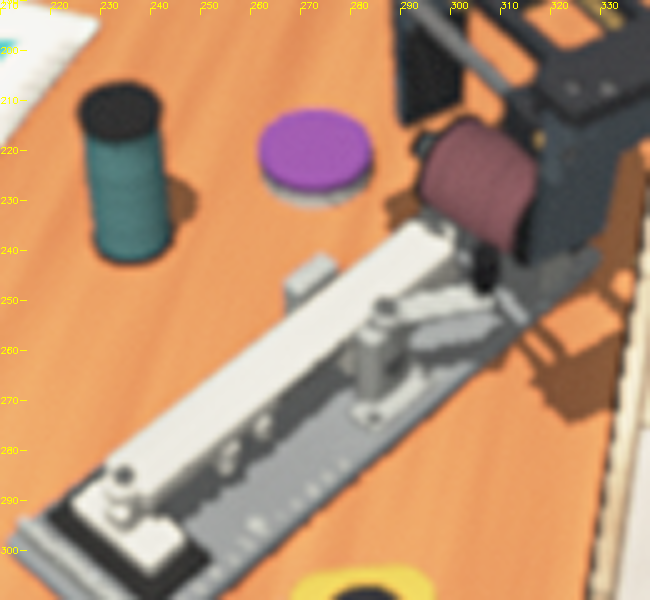

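The wide foot lies on the pad: its bolt is at (234.6,284.8), exactly as predicted. Next I'll grip the knob at (307,243).

>>> send_rows(grip=[1,1,1,0,-1,-1,-1,-1], xyz=[[0,0,-0.025],[0,0,-0.05],[0,0,-0.061],[0,0,-0.061],[0,0,-0.061],[0,0,-0.061],[0,0,-0.061],[0,0,-0.061]], yaw=[0,0,0,0,0,0,0,0], grip_force=12)

```text
time_s: 18.42
ee_pos: [435.2, 187.2, 80.4]
ee_rot: [-180.0, 0.1, -135.0]
force: [-0.5, 0.4, 0.1]
gripper_width: 60.6
gripper_force: 0.0
```

>>> send_rows(grip=[-1,-1,-1,-1,-1,-1,-1,-1], xyz=[[0,0,0],[0,0,0],[0,0,0],[0,0,0],[0,0,0],[0,0,0],[0,0,0],[0,0,0]], yaw=[0,0,0,0,0,0,0,0])

```text
time_s: 19.08
ee_pos: [434.5, 186.9, 79.4]
ee_rot: [180.0, -0.0, -135.0]
force: [-0.1, 0.2, -0.2]
gripper_width: 13.2
gripper_force: 12.0
```

>>> send_rows(grip=[-1,-1,-1,-1,-1,-1,-1,-1], xyz=[[0.004,-0.0043,0],[0.007,-0.008,0],[0.0103,-0.0112,0],[0.0138,-0.0142,0],[0.0176,-0.0168,0],[0.0216,-0.019,0],[0.0259,-0.0208,0],[0.0302,-0.0222,0]], yaw=[1,2,3,4,5,6,7,8])

```text
time_s: 19.75
ee_pos: [464.1, 164.3, 79.2]
ee_rot: [179.9, -0.1, -126.9]
force: [-4.1, 0.2, 1.7]
gripper_width: 13.5
gripper_force: 12.0
```

>>> send_rows(grip=[-1,-1,-1,-1,-1,-1,-1,-1], xyz=[[0.0045,-0.0009,0],[0.0091,-0.0014,0],[0.0137,-0.0014,0],[0.0183,-0.0009,0],[0.0228,0,0],[0.0272,0.0013,0],[0.0314,0.0031,0],[0.0355,0.0053,0]], yaw=[1,2,3,4,5,6,7,8])

```text
time_s: 20.42
ee_pos: [500.6, 170.1, 79.4]
ee_rot: [180.0, -0.0, -118.9]
force: [-3.5, 0.7, 1.9]
gripper_width: 13.5
gripper_force: 12.0
```

>>> send_rows(grip=[-1,-1,-1,-1,-1,-1,-1,-1], xyz=[[0.0038,0.0025,0],[0.0073,0.0055,0],[0.0105,0.0088,0],[0.0134,0.0124,0],[0.0159,0.0162,0],[0.0165,0.0172,0],[0.0165,0.0172,0],[0.0165,0.0172,0]], yaw=[1,2,3,4,4,4,4,4])

```text
time_s: 21.08
ee_pos: [517.8, 187.4, 79.6]
ee_rot: [-179.9, 0.1, -115.0]
force: [1.8, -2.6, -2.7]
gripper_width: 13.3
gripper_force: 12.0
```

>>> send_rows(grip=[0,0,0,0.3,0.3,0.3,0.3,0.3], xyz=[[0,0,0],[0,0,0],[0,0,0],[0,0,0],[0,0,0.03],[0,0,0.07],[-0.01,-0.03,0.1],[-0.02,-0.07,0.12]], yaw=[0,0,0,0,0,0,0,0])

```text
time_s: 21.75
ee_pos: [499.7, 123.8, 200.2]
ee_rot: [-179.8, 0.3, -114.8]
force: [1.6, -1.4, 0.1]
gripper_width: 58.9
gripper_force: 0.0
```

>>> send_rows(grip=[0.3,0.3,0.3,0.3,0.3,0.3,0.3,0.3], xyz=[[-0.01,-0.04,0],[-0.02,-0.08,0],[-0.03,-0.12,0],[-0.04,-0.16,0],[-0.05,-0.2,0],[-0.05,-0.2,0],[-0.05,-0.2,0],[-0.05,-0.2,0]], yaw=[0,0,0,0,0,0,0,0])

```text
time_s: 22.42
ee_pos: [442.7, 21.5, 189.0]
ee_rot: [-178.1, -2.9, -117.9]
force: [-0.4, -0.6, -0.1]
gripper_width: 59.0
gripper_force: 0.0
```

```bash
python3 -c "
from h import *
crop('side',205,205,132,118,5,'s6')"
```

```text
(no output)
```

View pics/s6.png

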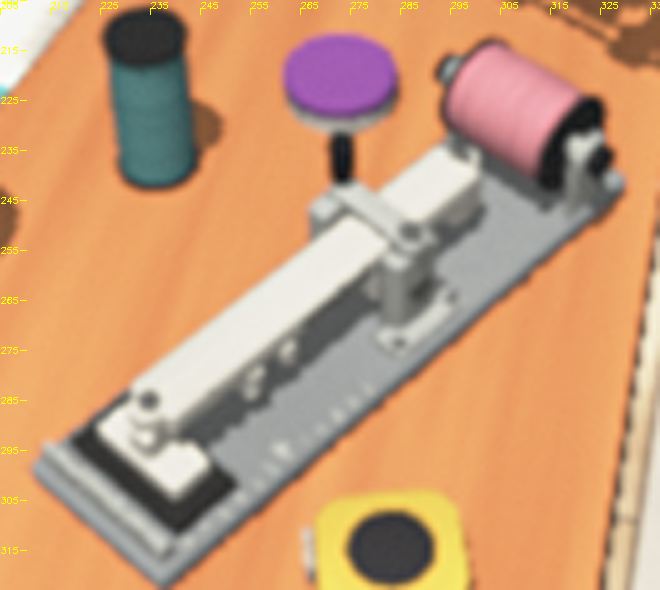

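The picture matches the start view except that the arm is now turned. The knob is at (273,232), its closed position, the wide foot is centred on the pad, and the bystanders in view haven't moved. I'm handing it in.

```bash
python3 -c "
from workcell import env
print(env.job_done())"
```

```text
the job is handed in; nothing more can be done
None
```

I turned the hold-down arm end for end and hung it back on the pin with its wide foot on the pad, closed the keeper, and handed the job in after about 22 s of robot time; no verdict came back.

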